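Clear the display plinth of packing waste and restock the gap

TASK

Put the three pieces of packing waste lying on the low display plinth (the crumpled paper ball, the broken piece of pallet wood and the folded wad of cardboard) into the open waste carton. Then take the box of baking mix that stands by itself on the table and stand it upright in the gap between the two boxes on the plinth, square and in line with them; set it down, do not drop it. Leave those two boxes, the egg carton and the flour pack where they are.

Things in the scene. Friction and masses are not known exactly. Their poses are not given: they have to be found in the camera images.
- plinth: low fixed display plinth, dark grey slab 210 mm (x) by 350 mm (y), 30 mm high; origin at the centre of its underside, on the table. Its front edge (-x) has a lighter grey strip with two blank white labels. Two stock boxes stand on its far (+x) half; the front half is a clear strip about 140 mm deep, save for waste
- gap (a point): point on the plinth's top surface at the middle of the gap between the two stock boxes, where the centre of the missing box's underside belongs (65 mm toward +x from the plinth's centre); axes as the plinth's. The gap is about 126 mm wide along y
- ball_mid (a point): crumpled paper ball, faceted, about 60 mm across and 60 mm high, 30 g; this point is its middle, 26 mm above its underside; lies in the gap between the stock boxes, at the start upright as built with z up; about 57 to 62 mm across along its own x (whose yaw is given), a good direction to grip
- wood_mid (a point): broken piece of pallet board, 32 mm wide (x), 130 mm long (y), 22 mm thick (z), ragged at its +y end, about 60 g; this point is its centre; lies flat on the front strip of the plinth
- card_mid (a point): folded wad of corrugated cardboard, 47 mm wide (x), 104 mm long (y), 30 mm thick (z), about 40 g; this point is its centre; lies flat on the front strip of the plinth
- bin: open cardboard waste carton, fixed, 220 mm (x) by 200 mm (y) outside, 130 mm high, walls and floor 5 mm; origin at the centre of its underside, on the table, to the left or right of the plinth
- box_mid (a point): closed box of baking mix standing by itself on the table, on the other side of the plinth from the waste carton, about 300 g; 58 mm deep along its x, 96 mm wide along its y, 90 mm tall; this point is its centre (45 mm above its underside), z up
- left_box_mid (a point): stock box of the same kind standing on the plinth at the +y side of the gap; 58 mm deep along its x, 96 mm wide along its y, 90 mm tall; this point is its centre (45 mm above its underside), z up
- right_box_mid (a point): stock box of the same kind standing on the plinth at the -y side of the gap; 58 mm deep along its x, 96 mm wide along its y, 90 mm tall; this point is its centre (45 mm above its underside), z up
- eggs: closed pulp egg carton, 108 mm (x) by 156 mm (y), 70 mm high, on the table to the far left or far right of the plinth; origin at the centre of its underside
- flour: flour pack lying flat on the table, 100 mm (x) by 165 mm (y), 65 mm high, on the other side from the egg carton; origin at the centre of its underside
Things that resemble listed ones, but are neither listed nor needed, are in the scene too. Leave any blue or purple look-alike of the part that bears wood_mid alone.

How it is judged:
By the outcome, as a careful person would: the job done as asked, in the order asked, and still so for the second after the job is handed in, with the robot touching nothing.
It also fails if it takes over 72 s, if anything falls off the work surface, if the arm or the gripper's body presses on something with over 40 N, if the wrist force passes 120 N, or if a joint passes its speed limit or range.

ROBOT

A 6-joint arm with a two-finger parallel gripper is mounted at the origin on the work surface. World frame = base frame: x ahead of the robot, y to its left, z up, the work surface at z = 0. Lengths are in m, angles in rad, forces in N, time in s.
With the tool pointing down it reaches from about 0.325 to 0.85 m from the base axis. Payload 15.5 kg.
Tool frame: the origin (TCP) lies on the centre line of the jaws, within the pads' length; the fingertips stand 8 mm ahead of it and the grasp point (between the pads) lies 11 mm behind it (robot.tip_extent is the distance from the TCP to the fingertips, in m); z points along the fingers, y is the line along which they close (so a half turn about z gives the same grasp; the last joint's range is limited). The gripper opens to 91 mm and grips with 3 to 60 N. Pads are 32 mm wide; open, the fingers measure 118 mm over their backs; the gripper's body (76 mm by 178 mm) begins 60 mm behind the grasp point.
Start: joints at [1.028, 0.494, 1.345, -0, 1.302, -0.096], TCP at [0.271, 0.563, 0.222] pointing down, gripper open.
Joint ranges: [-2.91, 2.91], [-0.82, 2.16], [0.22, 2.67], [-1.22, 4.37], [0.12, 2.79], [-3.08, 3.08]. Speed limits (rad/s): [1.89, 1.89, 2.57, 3.01, 3.01, 3.01].

INTERFACE

Orientations are given as a unit quaternion [w, x, y, z].
In Python, from bench import robot gives the robot as it stands.
- The arm moves only by the tool drive_tool, never from a script. Its arguments are lists of equal length, an entry for each row: "dp": the shift along the tool's x, y, z normalised to -1 to 1, where 1 is 300 mm, a list of three; "delta_rot": the turn, a rotation vector about the tool's x, y, z normalised to -1 to 1, where 1 is 30 degrees, a list of three. A call has 1 to 5 rows; each row is the pose to reach, as a shift and turn from the pose commanded when the call began, along the tool's axes at that moment; what a row does not reach only later rows make up. A row lasts 1/10 s, in which the tool goes at most 50 mm and 8.59 degrees, less where a joint would pass 70% of its speed; a pose out of reach is approached as far as the arm can. A call with a number of a shift or a turn outside -1 to 1 is refused whole. A call with a gripper value outside its range is refused whole. "jaw" is the gripper command: -1 is fully open, 1 is shut, values between are in proportion, set as the call begins (left out, the last holds). The fingers move at their own pace and stop on an object; "newtons" is the grip in N (left out, the last holds). Time passes only in rows, so rows that repeat a pose let the fingers close. It gives the time, the measured TCP pose, the force, the opening and the grip force at its end, in the units of the state.
- robot.get_obs(): the state, without advancing time (a new reading comes with each control period).
- robot.grab_frame(name): name is "scene" or "top"; returns a dict with "pixels" (384x512x3 uint8, red, green, blue), "z_map" (384x512 float32, m along the optical axis (not along the pixel's ray), 0 where there is no reading), "fovy" (degrees; the focal length in pixels is half the picture's height over the tangent of half this angle, whatever the lens; pixels are square), "cx", "cy" (the principal point, pixels), "eye" and "attitude" of the camera in the world. Camera axes: x right, y down, z forward; pixel columns grow to the right and rows downward; lengths in m; the calibration is good to about 2 mm. A picture is of the moment at which its call begins.
- robot.job_done(): hands the job in; it is judged then, once.
The state is a dict: "time": time; "q": joint angles; "joint_vel": joint speeds; "joint_efforts": joint torques, N m; "tool_pos": TCP position; "eef_rot": TCP orientation; "wrist_force": force on the tool from outside, world axes, zero at the start; "ft_torque": the same for the moment, N m; "finger_gap": finger opening in m; "finger_force": force on a finger pad.
Only numpy, scipy, OpenCV 4.12 (cv2) and the standard library are available. Lean on these libraries where they do the work, as an engineer would, in place of code of your own. Each camera call takes 0.05 s, during which the arm holds its last target. There are 200 camera calls.

## Working session

There is one attempt and no reset: what is moved stays moved. The work goes in short steps, Python scripts to look and compute and a tool call to move; the robot and the scene stay as the last step left them, time stands still between calls to the robot, and variables do not carry over. Pictures are saved under pics/ and viewed, at most 10 in all, crops included, and the job is handed in when it is done.

Besides the shell and the picture viewer there is one more tool, called after "Call:" as name(argument=value, ...) on one line, values as JSON. drive_tool: Moves the arm, as the interface text tells. Scaled input: -1 to 1 covers 300 mm each way for a shift and 30 degrees each way for a turn. Its arguments: {"type":"object","properties":{"dp":{"type":"array","items":{"type":"array","items":{"type":"number","minimum":-1,"maximum":1}}},"delta_rot":{"type":"array","items":{"type":"array","items":{"type":"number","minimum":-1,"maximum":1}}},"jaw":{"type":"number"},"newtons":{"type":"number"}},"required":["dp","delta_rot"]}

```bash
mkdir -p pics; ls; cat > h.py <<'E'
import numpy as np,cv2
from scipy.spatial.transform import Rotation as R
from bench import robot
def rot(q): return R.from_quat([q[1],q[2],q[3],q[0]]).as_matrix()
def cloud(f):
    z=f["z_map"];H,W=z.shape;fl=H/2/np.tan(np.radians(f["fovy"])/2)
    u,v=np.meshgrid(np.arange(W),np.arange(H))
    p=np.stack([(u-f["cx"])/fl*z,(v-f["cy"])/fl*z,z],-1)
    A=np.array(f["attitude"]);A=rot(A) if A.size==4 else A.reshape(3,3)
    P=p@A.T+np.array(f["eye"]);P[z<=0]=np.nan
    return P
def save(f,n): cv2.imwrite("pics/"+n,cv2.cvtColor(f["pixels"],cv2.COLOR_RGB2BGR))
E
python3 - <<'E'
from h import *
for n in("scene","top"):
    f=robot.grab_frame(n);save(f,n+"0.png");np.savez(n+"0.npz",P=cloud(f),rgb=f["pixels"])
    print(n,f["fovy"],f["cx"],f["cy"],f["eye"],f["attitude"])
o=robot.get_obs();print(o)
a=cv2.imread("pics/top0.png");cv2.imwrite("pics/top0b.png",cv2.resize(a,(800,600)))
E
```

```text
pics
scene 56.94847946955291 249.01889197736566 196.02631317683344 [ 0.96903623 -0.47740643  0.74605542] [-0.34884768  0.8836737   0.28739146 -0.12178768]
top 52.916985941263285 257.234494545752 183.01024274706757 [0.32410351 0.01124039 1.26517517] [ 0.06975239 -0.68131308  0.72456537 -0.07714995]
{'time': 0.1, 'q': array([ 1.02749482e+00,  4.94106992e-01,  1.34605228e+00,  1.95319855e-05,
        1.30249737e+00, -9.55024769e-02]), 'joint_vel': array([-0.00076352, -0.0013726 , -0.00117302,  0.00031015, -0.00173264,
        0.0019686 ]), 'joint_efforts': array([ 2.51647391e-03, -8.80251575e+01, -3.82536829e+01,  7.08679645e-02,
        4.84877068e-02, -3.18391074e-05]), 'tool_pos': array([0.270439  , 0.56310214, 0.22141235]), 'eef_rot': array([-1.75985498e-04,  2.22035980e-01,  9.75038328e-01, -5.02134073e-04]), 'wrist_force': array([-0.90020423, -0.14487843, -0.63821075]), 'ft_torque': array([-0.05963151, -0.07178698, -0.02361446]), 'finger_force': 0.0, 'finger_gap': 0.09162559955200716}
```

View pics/top0b.png

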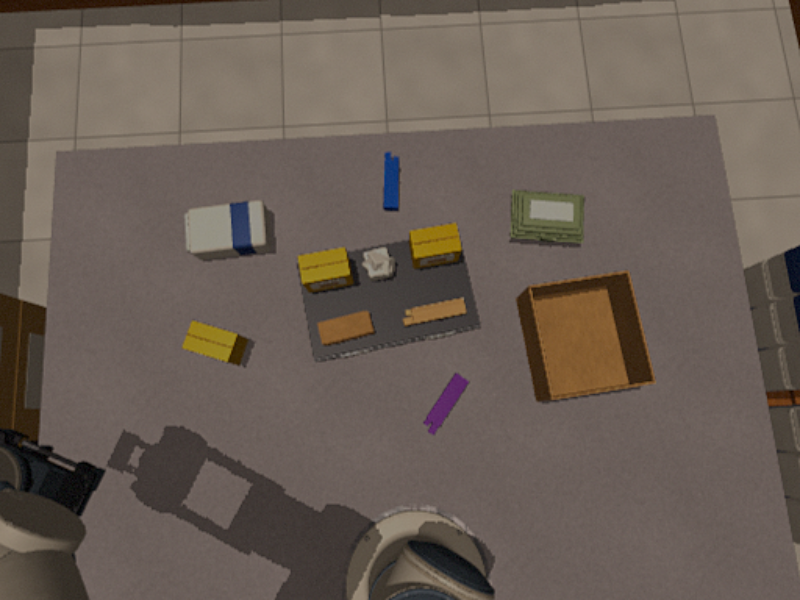

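View pics/scene0.png

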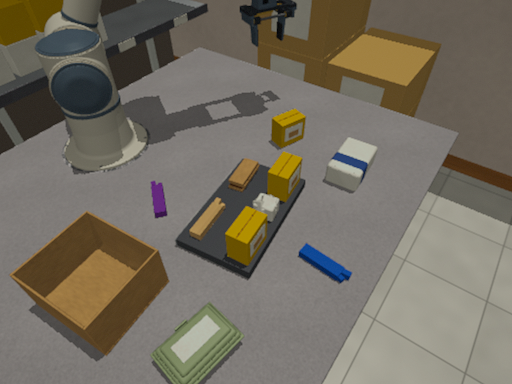

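The top view (800x600) shows the stock boxes at (325,268) and (435,245), ball (378,263), card (346,327), wood (435,312), bin (587,337) and the loose box (214,342). The scene view shows the same layout, with labels on the box faces.

```bash
cat >> h.py <<'E'
def seg(P,rgb,roi,zr,hsv=None):
    x0,y0,x1,y1=roi
    m=np.zeros(P.shape[:2],bool);m[y0:y1,x0:x1]=1
    with np.errstate(invalid='ignore'): m&=(P[...,2]>zr[0])&(P[...,2]<zr[1])
    if hsv: m&=cv2.inRange(cv2.cvtColor(rgb,cv2.COLOR_RGB2HSV),*hsv)>0
    n,l,s,_=cv2.connectedComponentsWithStats(m.astype(np.uint8));k=1+np.argmax(s[1:,4]);return P[l==k]
def rect(Q):
    (cx,cy),(w,h),a=cv2.minAreaRect((Q[:,:2]*1000).astype(np.float32))
    if w<h: w,h,a=h,w,a+90
    a=(a+90)%180-90   # direction of long axis
    return np.round([cx,cy,w,h,a],1),np.round(np.percentile(Q[:,2],[5,50,95])*1000,1)
E
python3 - <<'E'
from h import *
d=np.load("top0.npz");P,rgb=d["P"],d["rgb"]
def r(n,roi,zr,hsv=None):
    roi=[int(v/1.5625) for v in roi]
    print(n,*rect(seg(P,rgb,roi,zr,hsv)))
r("ball",(355,240,402,290),(.05,.12))
r("wood",(395,290,475,335),(.042,.07))
r("card",(310,305,380,350),(.045,.09))
r("left",(290,240,360,300),(.112,.13))
r("right",(400,215,470,280),(.112,.13))
r("box",(175,310,255,370),(.08,.1))
r("bin",(510,260,665,410),(.12,.14))
r("binfloor",(510,260,665,410),(-.01,.02))
r("plinth",(285,225,490,365),(.022,.04))
r("eggs",(500,180,595,255),(.05,.09))
r("flour",(175,190,275,265),(.05,.09))
for n in("top","scene"):
    im=cv2.imread("pics/%s0.png"%n)
    c=im[130:245,105:315] if n=="top" else im[95:275,160:310]
    cv2.imwrite("pics/%scrop.png"%n,cv2.resize(c,None,fx=3.3,fy=3.3,interpolation=2))
E
```

```text
ball [627.6  34.9  64.7  58.1 -74.4] [60.4 76.4 88. ]
wood [523.  -71.1 130.9  33.3 -82. ] [46.7 51.1 55.2]
card [501.1 111.7 105.4  47.5 -78.4] [53.9 59.  63. ]
left [616.1 142.3  95.5  59.9 -82.3] [115.3 119.1 122.8]
right [653.  -79.6  95.8  59.5 -83.2] [115.2 119.2 122.5]
box [485.2 373.3  97.8  57.8  70.1] [84.8 88.9 92.7]
bin [ 449.3 -360.2  220.   201.5    5.2] [121.6 128.2 132.2]
binfloor [ 468.7 -397.5  345.3  317.1   86.4] [-5.  -0.7  3.9]
plinth [568.8  21.4 350.3 215.2 -81.9] [24.8 29.2 33.6]
eggs [ 711.5 -328.6  137.1  101.2   83. ] [55.5 68.  73. ]
flour [726.  351.6 168.5 100.8 -86.7] [55.8 63.9 68. ]
```

View pics/topcrop.png

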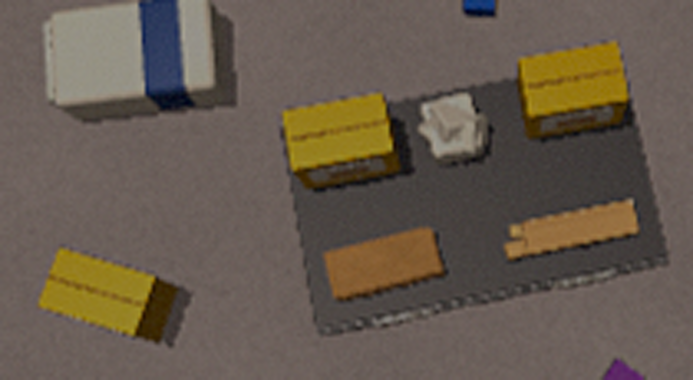

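View pics/scenecrop.png

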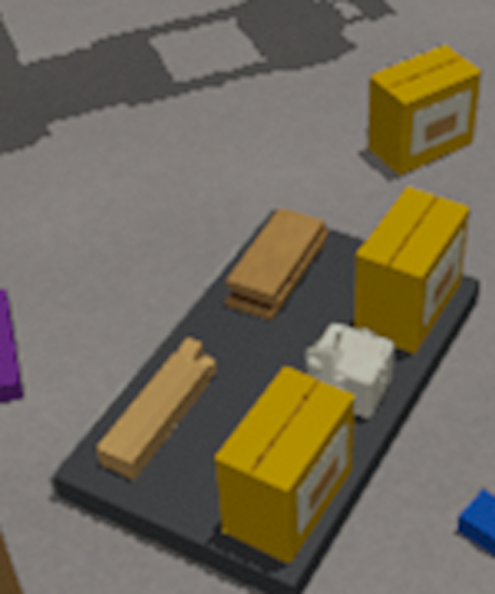

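The crops show the boxes labelled on both faces, so a half turn doesn't matter. The stock boxes are in line at a yaw of about 8 degrees. All measured sizes match the given ones.

```bash
cat >> h.py <<'E'
def Rt(phi):  # tool down, y axis at yaw phi (deg)
    a=np.radians(phi);y=[np.cos(a),np.sin(a),0];z=[0,0,-1];return np.array([np.cross(y,z),y,z]).T
def plan(wps,start=None):
    """wps: (x,y,z mm, phi); prints calls from start (default measured pose)"""
    o=robot.get_obs();p,M=np.array(o["tool_pos"])*1000,rot(o["eef_rot"])
    if start: p,M=np.array(start[:3],float),Rt(start[3])
    for w in wps:
        q=np.array(w[:3],float);N=Rt(w[3]);rv=R.from_matrix(M.T@N).as_rotvec(degrees=True)
        n=max(1,int(np.ceil(np.linalg.norm(q-p)/225)),int(np.ceil(np.linalg.norm(rv)/29)))
        for k in range(n):
            dp=M.T@(q-p)/(n)/300
            print(w,"dp",np.round(dp,3),"rot",np.round(rv/n/30,3),"rows>=",round(np.linalg.norm(q-p)/n/50,1))
            M2=M@R.from_rotvec(rv/n,degrees=True).as_matrix()
            p=p+(M@dp)*300;M=M2;q=np.array(w[:3],float);rv=R.from_matrix(M.T@N).as_rotvec(degrees=True)
            n-=1
            if n==0:break
            
E
sed -i 's/for k in range(n):/while n>0:/; s/            if n==0:break//' h.py
python3 - <<'E'
from h import *
plan([(495,111,150,11.6),(495,111,50,11.6)])
E
```

```text
(495, 111, 150, 11.6) dp [-0.442 -0.345  0.08 ] rot [-0.001  0.     0.586] rows>= 3.4
(495, 111, 150, 11.6) dp [-0.526 -0.195  0.08 ] rot [-0.001  0.     0.586] rows>= 3.4
(495, 111, 150, 11.6) dp [-0.56  -0.027  0.079] rot [-0.001  0.     0.586] rows>= 3.4
(495, 111, 50, 11.6) dp [-0.    -0.     0.333] rot [-0.  0.  0.] rows>= 2.0
```

Call:
drive_tool(dp=[[-0.442,-0.345,0.08],[-0.442,-0.345,0.08],[-0.442,-0.345,0.08],[-0.442,-0.345,0.08]], delta_rot=[[0,0,0.586],[0,0,0.586],[0,0,0.586],[0,0,0.586]], jaw=-1)

```text
time: 0.5
tool_pos: [0.346, 0.409, 0.1971]
eef_rot: [-0.0, 0.37, 0.929, -0.001]
wrist_force: [0.1, 0.5, -0.2]
finger_gap: 0.091
finger_force: 0.0
```

Call:
drive_tool(dp=[[-0.526,-0.195,0.08],[-0.526,-0.195,0.08],[-0.526,-0.195,0.08],[-0.526,-0.195,0.08]], delta_rot=[[0,0,0.586],[0,0,0.586],[0,0,0.586],[0,0,0.586]])

```text
time: 0.9
tool_pos: [0.421, 0.2586, 0.1733]
eef_rot: [-0.0, 0.507, 0.862, -0.001]
wrist_force: [-0.5, 0.5, 0.8]
finger_gap: 0.0913
finger_force: 0.0
```

Call:
drive_tool(dp=[[-0.56,-0.027,0.08],[-0.56,-0.027,0.08],[-0.56,-0.027,0.08],[-0.56,-0.027,0.08],[-0.56,-0.027,0.08]], delta_rot=[[0,0,0.586],[0,0,0.586],[0,0,0.586],[0,0,0.586],[0,0,0.586]])

```text
time: 1.4
tool_pos: [0.496, 0.1089, 0.1493]
eef_rot: [-0.0, 0.633, 0.774, -0.0]
wrist_force: [0.1, 0.2, 0.4]
finger_gap: 0.091
finger_force: 0.0
```

Call:
drive_tool(dp=[[0,0,0.333],[0,0,0.333],[0,0,0.333],[0,0,0.333]], delta_rot=[[0,0,0],[0,0,0],[0,0,0],[0,0,0]])

```text
time: 1.8
tool_pos: [0.4944, 0.1119, 0.0505]
eef_rot: [-0.001, 0.632, 0.775, -0.001]
wrist_force: [0.3, -0.5, 1.7]
finger_gap: 0.0914
finger_force: 0.0
```

Call:
drive_tool(dp=[[0,0,0],[0,0,0],[0,0,0],[0,0,0],[0,0,0]], delta_rot=[[0,0,0],[0,0,0],[0,0,0],[0,0,0],[0,0,0]], jaw=1, newtons=20)

```text
time: 2.3
tool_pos: [0.4954, 0.1114, 0.0506]
eef_rot: [0.0, 0.632, 0.775, 0.0]
wrist_force: [0.9, 0.5, -0.1]
finger_gap: 0.054
finger_force: 0.3
```

```bash
python3 - <<'E'
from h import *
print(robot.get_obs()["finger_gap"],robot.get_obs()["finger_force"],robot.get_obs()["tool_pos"])
plan([(495,109,200,11.6),(404,-364,200,8),(404,-364,85,8),(404,-364,200,8),(523,-71,170,8),(521,-71,46,8),(521,-71,200,8),(444,-360,200,8),(444,-360,85,8),(444,-360,200,8),(627,34,200,16),(627,34,50,16),(627,34,220,16),(499,-355,220,8),(499,-355,100,8),(499,-355,220,8)])
E
```

```text
0.05404687659023558 0.2508294302970171 [0.49539485 0.11137122 0.05056834]
(495, 109, 200, 11.6) dp [-0.008 -0.002 -0.498] rot [0.002 0.    0.   ] rows>= 3.0
(404, -364, 200, 8) dp [-0.494 -0.205 -0.   ] rot [-0.   -0.    0.04] rows>= 3.2
(404, -364, 200, 8) dp [-0.499 -0.194 -0.   ] rot [-0.   -0.    0.04] rows>= 3.2
(404, -364, 200, 8) dp [-0.503 -0.184  0.   ] rot [-0.   -0.    0.04] rows>= 3.2
(404, -364, 85, 8) dp [-0.    -0.     0.383] rot [0. 0. 0.] rows>= 2.3
(404, -364, 200, 8) dp [-0.    -0.    -0.383] rot [ 0. -0. -0.] rows>= 2.3
(523, -71, 170, 8) dp [0.456 0.264 0.05 ] rot [ 0. -0. -0.] rows>= 3.2
(523, -71, 170, 8) dp [0.456 0.264 0.05 ] rot [ 0. -0. -0.] rows>= 3.2
(521, -71, 46, 8) dp [ 0.001 -0.007  0.413] rot [ 0. -0. -0.] rows>= 2.5
(521, -71, 200, 8) dp [-0.    -0.    -0.513] rot [ 0. -0. -0.] rows>= 3.1
(444, -360, 200, 8) dp [-0.459 -0.194 -0.   ] rot [ 0. -0. -0.] rows>= 3.0
(444, -360, 200, 8) dp [-0.459 -0.194 -0.   ] rot [ 0. -0. -0.] rows>= 3.0
(444, -360, 85, 8) dp [-0.    -0.     0.383] rot [ 0. -0. -0.] rows>= 2.3
(444, -360, 200, 8) dp [-0.    -0.    -0.383] rot [ 0. -0. -0.] rows>= 2.3
(627, 34, 200, 16) dp [0.608 0.393 0.   ] rot [ 0.     0.    -0.133] rows>= 4.3
(627, 34, 200, 16) dp [0.579 0.435 0.   ] rot [ 0.    -0.    -0.133] rows>= 4.3
(627, 34, 50, 16) dp [0.  0.  0.5] rot [-0. -0. -0.] rows>= 3.0
(627, 34, 220, 16) dp [-0.    -0.    -0.567] rot [-0. -0. -0.] rows>= 3.4
(499, -355, 220, 8) dp [-0.564 -0.384 -0.   ] rot [-0.    -0.     0.133] rows>= 4.1
(499, -355, 220, 8) dp [-0.59  -0.343 -0.   ] rot [ 0.    -0.     0.133] rows>= 4.1
(499, -355, 100, 8) dp [0.  0.  0.4] rot [ 0.  0. -0.] rows>= 2.4
(499, -355, 220, 8) dp [-0.  -0.  -0.4] rot [ 0.  0. -0.] rows>= 2.4
```

Call:
drive_tool(dp=[[0,0,0],[0,0,0],[0,0,0],[0,0,0]], delta_rot=[[0,0,0],[0,0,0],[0,0,0],[0,0,0]])

```text
time: 2.7
tool_pos: [0.4953, 0.1113, 0.0503]
eef_rot: [0.0, 0.632, 0.775, 0.0]
wrist_force: [-0.6, 0.6, 7.2]
finger_gap: 0.0469
finger_force: 20.0
```

Call:
drive_tool(dp=[[0,0,-0.1],[0,0,-0.25],[0,0,-0.4],[0,0,-0.5],[0,0,-0.5]], delta_rot=[[0,0,0],[0,0,0],[0,0,0],[0,0,0],[0,0,0]])

```text
time: 3.2
tool_pos: [0.4969, 0.1116, 0.2038]
eef_rot: [0.002, 0.632, 0.775, 0.002]
wrist_force: [1.0, -0.3, -2.0]
finger_gap: 0.047
finger_force: 20.0
```

Call:
drive_tool(dp=[[-0.494,-0.205,0],[-0.494,-0.205,0],[-0.494,-0.205,0],[-0.494,-0.205,0]], delta_rot=[[0,0,0.04],[0,0,0.04],[0,0,0.04],[0,0,0.04]])

```text
time: 3.6
tool_pos: [0.4632, -0.0498, 0.1992]
eef_rot: [-0.0, 0.641, 0.767, -0.001]
wrist_force: [0.2, -0.4, -0.7]
finger_gap: 0.0469
finger_force: 20.0
```

Call:
drive_tool(dp=[[-0.499,-0.194,0],[-0.499,-0.194,0],[-0.499,-0.194,0],[-0.499,-0.194,0]], delta_rot=[[0,0,0.04],[0,0,0.04],[0,0,0.04],[0,0,0.04]])

```text
time: 4.0
tool_pos: [0.4335, -0.2077, 0.1993]
eef_rot: [-0.0, 0.649, 0.761, -0.0]
wrist_force: [1.0, 0.0, 0.4]
finger_gap: 0.0469
finger_force: 20.0
```

Call:
drive_tool(dp=[[-0.503,-0.184,0],[-0.503,-0.184,0],[-0.503,-0.184,0],[-0.503,-0.184,0],[-0.503,-0.184,0]], delta_rot=[[0,0,0.04],[0,0,0.04],[0,0,0.04],[0,0,0.04],[0,0,0.04]])

```text
time: 4.5
tool_pos: [0.4037, -0.3626, 0.199]
eef_rot: [-0.001, 0.657, 0.754, 0.0]
wrist_force: [0.5, 0.4, -0.1]
finger_gap: 0.0471
finger_force: 20.0
```

Call:
drive_tool(dp=[[0,0,0.15],[0,0,0.3],[0,0,0.383],[0,0,0.383],[0,0,0.383]], delta_rot=[[0,0,0],[0,0,0],[0,0,0],[0,0,0],[0,0,0]])

```text
time: 5.0
tool_pos: [0.4045, -0.3605, 0.0855]
eef_rot: [-0.0, 0.656, 0.755, 0.0]
wrist_force: [-0.0, -0.1, 0.3]
finger_gap: 0.047
finger_force: 20.0
```

Call:
drive_tool(dp=[[0,0,0],[0,0,0],[0,0,0],[0,0,0],[0,0,0]], delta_rot=[[0,0,0],[0,0,0],[0,0,0],[0,0,0],[0,0,0]], jaw=-1)

```text
time: 5.5
tool_pos: [0.4041, -0.3619, 0.0854]
eef_rot: [0.0, 0.656, 0.755, -0.0]
wrist_force: [-0.5, 0.1, 0.4]
finger_gap: 0.0838
finger_force: 0.0
```

Call:
drive_tool(dp=[[0,0,-0.383],[0,0,-0.383],[0,0,-0.383],[0,0,-0.383]], delta_rot=[[0,0,0],[0,0,0],[0,0,0],[0,0,0]])

```text
time: 5.9
tool_pos: [0.405, -0.3628, 0.2028]
eef_rot: [0.002, 0.656, 0.755, -0.0]
wrist_force: [0.4, 0.0, 0.1]
finger_gap: 0.0911
finger_force: 0.0
```

Call:
drive_tool(dp=[[0.456,0.264,0.05],[0.456,0.264,0.05],[0.456,0.264,0.05],[0.456,0.264,0.05]], delta_rot=[[0,0,0],[0,0,0],[0,0,0],[0,0,0]])

```text
time: 6.3
tool_pos: [0.4635, -0.2107, 0.1834]
eef_rot: [-0.002, 0.655, 0.756, 0.0]
wrist_force: [-0.8, -0.8, 0.3]
finger_gap: 0.0913
finger_force: 0.0
```

Call:
drive_tool(dp=[[0.456,0.264,0.05],[0.456,0.264,0.05],[0.456,0.264,0.05],[0.456,0.264,0.05],[0.456,0.264,0.05]], delta_rot=[[0,0,0],[0,0,0],[0,0,0],[0,0,0],[0,0,0]])

```text
time: 6.8
tool_pos: [0.5226, -0.0677, 0.169]
eef_rot: [-0.001, 0.655, 0.756, -0.0]
wrist_force: [-0.1, -0.2, -0.1]
finger_gap: 0.0914
finger_force: 0.0
```

```bash
python3 - <<'E'
from h import *
f=robot.grab_frame("scene");save(f,"s1.png")
f=robot.grab_frame("top")
P=cloud(f);Q=P[(P[...,0]>.35)&(P[...,0]<.55)&(P[...,1]>-.45)&(P[...,1]<-.27)]
print("bin high pts",np.percentile(Q[:,2],[50,90,99]));Q=Q[(Q[:,2]>.02)&(Q[:,2]<.1)];print(len(Q),Q.mean(0) if len(Q) else 0)
plan([(523,-71,170,8),(521,-71,46,8)])
E
```

```text
bin high pts [0.00540046 0.03616116 0.12747217]
665 [ 0.43581292 -0.37199875  0.04033792]
(523, -71, 170, 8) dp [-0.005  0.002 -0.002] rot [-0.002  0.    -0.   ] rows>= 0.0
(521, -71, 46, 8) dp [ 0.001 -0.007  0.413] rot [-0.  0. -0.] rows>= 2.5
```

View pics/s1.png

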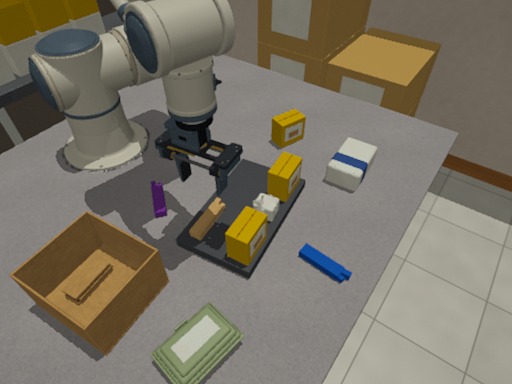

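The card wad is in the bin at about (90,282). The wood, around (207,218), and the ball haven't moved, so the wood is next.

Call:
drive_tool(dp=[[-0.004,-0.006,0.15],[-0.004,-0.006,0.3],[-0.004,-0.006,0.413],[-0.004,-0.006,0.413]], delta_rot=[[0,0,0],[0,0,0],[0,0,0],[0,0,0]], jaw=0.2)

```text
time: 7.3
tool_pos: [0.5184, -0.0713, 0.0429]
eef_rot: [-0.003, 0.657, 0.754, -0.002]
wrist_force: [0.4, -0.1, -0.1]
finger_gap: 0.0621
finger_force: 0.0
```

Call:
drive_tool(dp=[[0,0,0],[0,0,0],[0,0,0],[0,0,0],[0,0,0]], delta_rot=[[0,0,0],[0,0,0],[0,0,0],[0,0,0],[0,0,0]], jaw=1)

```text
time: 7.8
tool_pos: [0.5221, -0.0705, 0.0475]
eef_rot: [0.001, 0.656, 0.755, 0.0]
wrist_force: [-1.4, -1.9, 11.6]
finger_gap: 0.0315
finger_force: 20.0
```

Call:
drive_tool(dp=[[0,0,0],[0,0,-0.1],[0,0,-0.25],[0,0,-0.4],[0,0,-0.513]], delta_rot=[[0,0,0],[0,0,0],[0,0,0],[0,0,0],[0,0,0]])

```text
time: 8.3
tool_pos: [0.5215, -0.0702, 0.2034]
eef_rot: [0.001, 0.656, 0.755, 0.001]
wrist_force: [0.4, 0.3, -1.0]
finger_gap: 0.032
finger_force: 20.0
```

Call:
drive_tool(dp=[[-0.462,-0.151,0],[-0.462,-0.151,0],[-0.462,-0.151,0],[-0.462,-0.151,0]], delta_rot=[[0,0,0],[0,0,0],[0,0,0],[0,0,0]])

```text
time: 8.7
tool_pos: [0.495, -0.2185, 0.2009]
eef_rot: [0.001, 0.657, 0.753, -0.0]
wrist_force: [0.4, 0.7, -0.9]
finger_gap: 0.0318
finger_force: 20.0
```

Call:
drive_tool(dp=[[-0.462,-0.151,0],[-0.462,-0.151,0],[-0.462,-0.151,0],[-0.462,-0.151,0],[-0.462,-0.151,0]], delta_rot=[[0,0,0],[0,0,0],[0,0,0],[0,0,0],[0,0,0]])

```text
time: 9.2
tool_pos: [0.4698, -0.3576, 0.2002]
eef_rot: [0.0, 0.657, 0.754, 0.0]
wrist_force: [-0.3, 0.0, -0.8]
finger_gap: 0.0315
finger_force: 20.0
```

Call:
drive_tool(dp=[[0,0,0.15],[0,0,0.3],[0,0,0.383],[0,0,0.383],[0,0,0.383]], delta_rot=[[0,0,0],[0,0,0],[0,0,0],[0,0,0],[0,0,0]])

```text
time: 9.7
tool_pos: [0.4707, -0.3564, 0.0861]
eef_rot: [0.0, 0.656, 0.755, 0.0]
wrist_force: [0.3, 0.8, 0.1]
finger_gap: 0.0319
finger_force: 20.0
```

Call:
drive_tool(dp=[[0,0,0],[0,0,0],[0,0,0],[0,0,0],[0,0,0]], delta_rot=[[0,0,0],[0,0,0],[0,0,0],[0,0,0],[0,0,0]], jaw=-1)

```text
time: 10.2
tool_pos: [0.4701, -0.3574, 0.0854]
eef_rot: [0.0, 0.656, 0.755, -0.0]
wrist_force: [0.0, -0.2, 0.3]
finger_gap: 0.069
finger_force: 0.0
```

Call:
drive_tool(dp=[[0,0,-0.383],[0,0,-0.383],[0,0,-0.383],[0,0,-0.383]], delta_rot=[[0,0,0],[0,0,0],[0,0,0],[0,0,0]])

```text
time: 10.6
tool_pos: [0.4711, -0.3583, 0.2029]
eef_rot: [0.003, 0.656, 0.755, -0.0]
wrist_force: [0.2, 0.0, -1.2]
finger_gap: 0.0911
finger_force: 0.0
```

```bash
python3 - <<'E'
from h import *
f=robot.grab_frame("scene");save(f,"s2.png");P=cloud(f);im=f["pixels"]
h=cv2.cvtColor(im,cv2.COLOR_RGB2HSV)
with np.errstate(invalid='ignore'):
  m=(h[...,1]<60)&(P[...,2]>.045)&(P[...,2]<.11)&(abs(P[...,0]-.627)<.05)&(abs(P[...,1]-.034)<.05)
print(m.sum(),*rect(P[m]))
f=robot.grab_frame("top");P=cloud(f);save(f,"t2.png")
print(*rect(seg(P,f["pixels"],[int(v/1.5625) for v in (355,240,402,290)],(.05,.12))))
plan([(627,34,200,16),(627,34,50,16)])
E
```

```text
432 [633.6  36.6  61.2  60.3   1.1] [54.  74.2 86.7]
[627.6  34.7  64.5  59.2 -72.6] [56.5 75.9 88.6]
(627, 34, 200, 16) dp [ 0.609  0.35  -0.001] rot [-0.    -0.    -0.133] rows>= 4.2
(627, 34, 200, 16) dp [ 0.583  0.392 -0.001] rot [-0.    -0.    -0.133] rows>= 4.2
(627, 34, 50, 16) dp [-0.  -0.   0.5] rot [-0.  0. -0.] rows>= 3.0
```

View pics/s2.png

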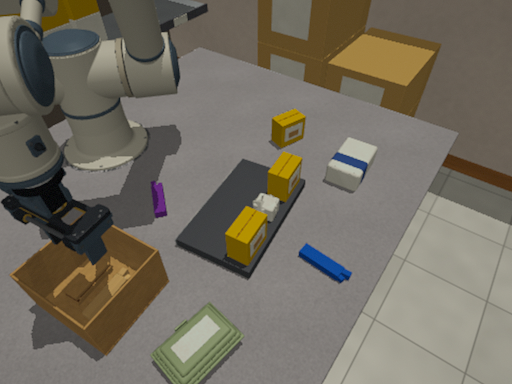

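The wood is in the bin next to the card, around (110,280), and the strip is clear. The ball is still at about (265,206), so I'm going to it at (630,35).

Call:
drive_tool(dp=[[0.609,0.35,0],[0.609,0.35,0],[0.609,0.35,0],[0.609,0.35,0],[0.609,0.35,0]], delta_rot=[[0,0,-0.133],[0,0,-0.133],[0,0,-0.133],[0,0,-0.133],[0,0,-0.133]])

```text
time: 11.2
tool_pos: [0.549, -0.1572, 0.1983]
eef_rot: [-0.002, 0.628, 0.778, 0.0]
wrist_force: [0.1, -0.1, -0.4]
finger_gap: 0.0914
finger_force: 0.0
```

Call:
drive_tool(dp=[[0.584,0.403,0],[0.584,0.403,0],[0.584,0.403,0],[0.584,0.403,0],[0.584,0.403,0]], delta_rot=[[0,0,-0.133],[0,0,-0.133],[0,0,-0.133],[0,0,-0.133],[0,0,-0.133]])

```text
time: 11.7
tool_pos: [0.631, 0.0387, 0.1982]
eef_rot: [-0.001, 0.601, 0.799, -0.0]
wrist_force: [-1.0, -0.9, -0.2]
finger_gap: 0.091
finger_force: 0.0
```

Call:
drive_tool(dp=[[0,0,0.1],[0,0,0.22],[0,0,0.34],[0,0,0.44],[0,0,0.5]], delta_rot=[[0,0,0],[0,0,0],[0,0,0],[0,0,0],[0,0,0]])

```text
time: 12.2
tool_pos: [0.6282, 0.0339, 0.0462]
eef_rot: [-0.002, 0.602, 0.798, -0.002]
wrist_force: [-0.0, 0.4, 0.9]
finger_gap: 0.0911
finger_force: 0.0
```

Call:
drive_tool(dp=[[0,0,0],[0,0,0],[0,0,0],[0,0,0],[0,0,0]], delta_rot=[[0,0,0],[0,0,0],[0,0,0],[0,0,0],[0,0,0]], jaw=1, newtons=12)

```text
time: 12.7
tool_pos: [0.6311, 0.0346, 0.051]
eef_rot: [0.001, 0.602, 0.799, 0.0]
wrist_force: [-0.2, -1.1, 5.1]
finger_gap: 0.0633
finger_force: 12.0
```

Call:
drive_tool(dp=[[0,0,0],[0,0,0],[0,0,0]], delta_rot=[[0,0,0],[0,0,0],[0,0,0]])

```text
time: 13.0
tool_pos: [0.6311, 0.0346, 0.051]
eef_rot: [0.001, 0.602, 0.799, 0.0]
wrist_force: [-0.3, -1.5, 7.9]
finger_gap: 0.0634
finger_force: 12.0
```

Call:
drive_tool(dp=[[0,0,-0.06],[0,0,-0.18],[0,0,-0.32],[0,0,-0.46],[0,0,-0.567]], delta_rot=[[0,0,0],[0,0,0],[0,0,0],[0,0,0],[0,0,0]])

```text
time: 13.5
tool_pos: [0.6308, 0.0348, 0.2232]
eef_rot: [0.001, 0.602, 0.799, 0.001]
wrist_force: [0.3, 0.2, -0.7]
finger_gap: 0.0634
finger_force: 12.0
```

Call:
drive_tool(dp=[[-0.1,-0.07,0],[-0.22,-0.15,0],[-0.34,-0.23,0],[-0.46,-0.31,0],[-0.564,-0.384,0]], delta_rot=[[0,0,0.03],[0,0,0.06],[0,0,0.09],[0,0,0.133],[0,0,0.133]])

```text
time: 14.0
tool_pos: [0.5655, -0.1614, 0.2206]
eef_rot: [0.0, 0.63, 0.777, 0.0]
wrist_force: [0.4, 0.2, 0.6]
finger_gap: 0.0631
finger_force: 12.0
```

Call:
drive_tool(dp=[[-0.12,-0.07,0],[-0.25,-0.14,0],[-0.37,-0.22,0],[-0.49,-0.29,0],[-0.59,-0.343,0]], delta_rot=[[0,0,0.03],[0,0,0.06],[0,0,0.09],[0,0,0.133],[0,0,0.133]])

```text
time: 14.5
tool_pos: [0.5013, -0.3562, 0.2205]
eef_rot: [0.0, 0.657, 0.754, -0.0]
wrist_force: [0.1, 0.2, -0.6]
finger_gap: 0.0632
finger_force: 12.0
```

Call:
drive_tool(dp=[[0,0,0.1],[0,0,0.2],[0,0,0.3],[0,0,0.4],[0,0,0.42]], delta_rot=[[0,0,0],[0,0,0],[0,0,0],[0,0,0],[0,0,0]])

```text
time: 15.0
tool_pos: [0.501, -0.353, 0.0915]
eef_rot: [-0.002, 0.656, 0.755, -0.0]
wrist_force: [0.4, -0.5, -0.5]
finger_gap: 0.0636
finger_force: 12.0
```

Call:
drive_tool(dp=[[0,0,0],[0,0,0],[0,0,0],[0,0,0]], delta_rot=[[0,0,0],[0,0,0],[0,0,0],[0,0,0]], jaw=-1)

```text
time: 15.4
tool_pos: [0.5007, -0.355, 0.0958]
eef_rot: [-0.0, 0.656, 0.755, -0.001]
wrist_force: [-22.7, -6.9, 12.3]
finger_gap: 0.0853
finger_force: 12.4
```

Call:
drive_tool(dp=[[0,0,-0.16],[0,0,-0.32],[0,0,-0.42],[0,0,-0.42]], delta_rot=[[0,0,0],[0,0,0],[0,0,0],[0,0,0]])

```text
time: 15.8
tool_pos: [0.5045, -0.3558, 0.2264]
eef_rot: [0.005, 0.656, 0.755, 0.0]
wrist_force: [0.7, 0.1, -0.7]
finger_gap: 0.0913
finger_force: 0.0
```

```bash
python3 - <<'E'
from h import *
f=robot.grab_frame("scene");save(f,"s3.png")
plan([(485,373,200,-19.9),(485,373,49,-19.9),(485,373,200,-19.9)])
E
```

```text
(485, 373, 200, -19.9) dp [0.603 0.069 0.017] rot [0.002 0.002 0.233] rows>= 3.6
(485, 373, 200, -19.9) dp [ 0.607 -0.005  0.018] rot [0.002 0.002 0.233] rows>= 3.6
(485, 373, 200, -19.9) dp [ 0.602 -0.078  0.018] rot [0.002 0.002 0.233] rows>= 3.6
(485, 373, 200, -19.9) dp [ 0.588 -0.151  0.019] rot [0.002 0.002 0.233] rows>= 3.6
(485, 373, 49, -19.9) dp [-0.     0.     0.503] rot [ 0. -0. -0.] rows>= 3.0
(485, 373, 200, -19.9) dp [ 0.    -0.    -0.503] rot [-0.  0.  0.] rows>= 3.0
```

View pics/s3.png

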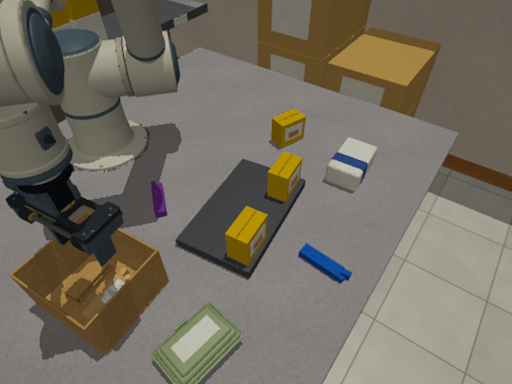

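All three pieces are in the carton, with the ball at about (113,290), and the plinth is clear. One finger did touch the carton wall while opening (about 23 N, under the limit). Next is the loose box.

Call:
drive_tool(dp=[[0.603,0.069,0.017],[0.603,0.069,0.017],[0.603,0.069,0.017],[0.603,0.069,0.017]], delta_rot=[[0.002,0.002,0.233],[0.002,0.002,0.233],[0.002,0.002,0.233],[0.002,0.002,0.233]])

```text
time: 16.25
tool_pos: [0.4966, -0.169, 0.2146]
eef_rot: [-0.001, 0.701, 0.714, -0.0]
wrist_force: [0.1, 0.0, 0.1]
finger_gap: 0.091
finger_force: 0.0
```

Call:
drive_tool(dp=[[0.607,-0.005,0.018],[0.607,-0.005,0.018],[0.607,-0.005,0.018],[0.607,-0.005,0.018]], delta_rot=[[0,0,0.233],[0,0,0.233],[0,0,0.233],[0,0,0.233]])

```text
time: 16.65
tool_pos: [0.4919, 0.0128, 0.2095]
eef_rot: [-0.001, 0.743, 0.67, -0.0]
wrist_force: [0.7, -0.0, 0.3]
finger_gap: 0.0908
finger_force: 0.0
```

Call:
drive_tool(dp=[[0.602,-0.078,0.018],[0.602,-0.078,0.018],[0.602,-0.078,0.018],[0.602,-0.078,0.018]], delta_rot=[[0,0,0.233],[0,0,0.233],[0,0,0.233],[0,0,0.233]])

```text
time: 17.05
tool_pos: [0.4876, 0.1948, 0.2042]
eef_rot: [-0.001, 0.782, 0.623, -0.0]
wrist_force: [0.8, -1.5, -0.6]
finger_gap: 0.091
finger_force: 0.0
```

Call:
drive_tool(dp=[[0.588,-0.151,0.018],[0.588,-0.151,0.018],[0.588,-0.151,0.018],[0.588,-0.151,0.018],[0.588,-0.151,0.018]], delta_rot=[[0,0,0.233],[0,0,0.233],[0,0,0.233],[0,0,0.233],[0,0,0.233]])

```text
time: 17.55
tool_pos: [0.483, 0.3778, 0.1985]
eef_rot: [-0.001, 0.818, 0.575, -0.0]
wrist_force: [0.1, -0.9, -0.8]
finger_gap: 0.0911
finger_force: 0.0
```

```bash
python3 - <<'E'
from h import *
for n,ro in(("top",(0,0,512,384)),("scene",(255,95,320,155))):
    f=robot.grab_frame(n);P=cloud(f);h=((15,120,60),(40,255,255))
    def s(c,zr):
        Q=P.copy();
        with np.errstate(invalid='ignore'): Q[np.hypot(Q[...,0]-c[0],Q[...,1]-c[1])>.08]=np.nan
        try:return rect(seg(Q,f["pixels"],(0,0,512,384),zr,h))
        except Exception as e:return e
    print(n,s((.485,.373),(.08,.1)),s((.616,.142),(.112,.13)),s((.653,-.08),(.112,.13)))
plan([(485,373,200,-19.9)])
E
```

```text
top (array([484.8, 370.1,  89.1,  56.3,  69.3]), array([85.3, 89.1, 93.2])) (array([616.2, 142.4,  96. ,  58.9, -82.5]), array([115.9, 119.1, 122.8])) (array([653. , -79.3,  95.5,  58.7, -83.6]), array([115.5, 119.3, 123. ]))
scene (array([490.4, 374.3,  99.1,  60.4,  69. ]), array([81.8, 87.8, 90.3])) (array([620.7, 144. ,  99.5,  57.6, -82.9]), array([114.5, 118.2, 119.9])) (array([657.8, -79.2,  96.6,  58. , -83.2]), array([115.6, 118.4, 120.2]))
(485, 373, 200, -19.9) dp [-0.002  0.007 -0.004] rot [-0.004  0.001  0.001] rows>= 0.0
```

Call:
drive_tool(dp=[[-0.001,0.008,0.1],[-0.001,0.008,0.22],[-0.001,0.008,0.34],[-0.001,0.008,0.44],[-0.001,0.008,0.5]], delta_rot=[[0,0,0.01],[0,0,0.01],[0,0,0.01],[0,0,0.01],[0,0,0.01]])

```text
time: 18.15
tool_pos: [0.4851, 0.371, 0.0471]
eef_rot: [-0.001, 0.821, 0.571, -0.002]
wrist_force: [-0.3, 0.3, 1.1]
finger_gap: 0.0913
finger_force: 0.0
```

Call:
drive_tool(dp=[[0,0,0],[0,0,0],[0,0,0],[0,0,0],[0,0,0]], delta_rot=[[0,0,0],[0,0,0],[0,0,0],[0,0,0],[0,0,0]], jaw=1, newtons=30)

```text
time: 18.65
tool_pos: [0.4865, 0.3733, 0.0505]
eef_rot: [-0.001, 0.82, 0.572, 0.001]
wrist_force: [-1.0, -2.0, 6.8]
finger_gap: 0.058
finger_force: 30.0
```

Call:
drive_tool(dp=[[0,0,0],[0,0,0],[0,0,0]], delta_rot=[[0,0,0],[0,0,0],[0,0,0]])

```text
time: 18.95
tool_pos: [0.4864, 0.3733, 0.0504]
eef_rot: [-0.001, 0.82, 0.572, 0.001]
wrist_force: [-0.8, -1.6, 8.2]
finger_gap: 0.0577
finger_force: 30.0
```

```bash
python3 - <<'E'
from h import *
o=robot.get_obs();p=o["tool_pos"]*1000;y=rot(o["eef_rot"])[:,1];print(p,np.degrees(np.arctan2(y[1],y[0])),o["finger_gap"],o["finger_force"])
plan([(p[0],p[1],240,-20.4),(635.5,31.5,240,7.5),(635.5,31.5,p[2]+45,7.5),(635.5,31.5,p[2]+31,7.5)])
E
```

```text
[486.44803483 373.29837786  50.44086127] -20.25269525698112 0.05767811735991238 29.991846978664398
(np.float64(486.4480348344876), np.float64(373.29837785584334), 240, -20.4) dp [ 0.001 -0.    -0.632] rot [-0.001 -0.003  0.005] rows>= 3.8
(635.5, 31.5, 240, 7.5) dp [-0.447  0.431  0.   ] rot [-0.     0.    -0.465] rows>= 3.7
(635.5, 31.5, 240, 7.5) dp [-0.538  0.311  0.   ] rot [-0.     0.    -0.465] rows>= 3.7
(635.5, 31.5, np.float64(95.44086126775443), 7.5) dp [-0.    -0.     0.482] rot [0. 0. 0.] rows>= 2.9
(635.5, 31.5, np.float64(81.44086126775443), 7.5) dp [-0.    -0.     0.047] rot [-0.  0.  0.] rows>= 0.3
```

Call:
drive_tool(dp=[[0,0,-0.06],[0,0,-0.2],[0,0,-0.36],[0,0,-0.52],[0,0,-0.632]], delta_rot=[[0,0,0],[0,0,0],[0,0,0],[0,0,0],[0,0,0]])

```text
time: 19.45
tool_pos: [0.4865, 0.3732, 0.2427]
eef_rot: [-0.001, 0.82, 0.572, 0.001]
wrist_force: [0.7, 0.9, -3.1]
finger_gap: 0.0581
finger_force: 30.0
```

Call:
drive_tool(dp=[[-0.08,0.08,0],[-0.17,0.165,0],[-0.26,0.25,0],[-0.36,0.345,0],[-0.447,0.431,0]], delta_rot=[[0,0,-0.09],[0,0,-0.19],[0,0,-0.28],[0,0,-0.37],[0,0,-0.46]])

```text
time: 19.95
tool_pos: [0.5613, 0.2006, 0.239]
eef_rot: [-0.001, 0.745, 0.667, -0.0]
wrist_force: [0.6, 0.7, -3.9]
finger_gap: 0.0581
finger_force: 30.0
```

Call:
drive_tool(dp=[[-0.13,0.075,0],[-0.26,0.15,0],[-0.38,0.22,0],[-0.48,0.28,0],[-0.538,0.311,0]], delta_rot=[[0,0,-0.1],[0,0,-0.2],[0,0,-0.3],[0,0,-0.4],[0,0,-0.46]])

```text
time: 20.45
tool_pos: [0.6363, 0.0287, 0.2386]
eef_rot: [-0.0, 0.66, 0.751, -0.0]
wrist_force: [-0.1, -0.2, -2.9]
finger_gap: 0.0579
finger_force: 30.0
```

```bash
cat > m.py <<'E'
from h import *
o=robot.get_obs();p=o["tool_pos"]*1000;y=rot(o["eef_rot"])[:,1];print(p,np.degrees(np.arctan2(y[1],y[0])),o["finger_gap"],o["wrist_force"])
f=robot.grab_frame("scene");P=cloud(f);save(f,"m%d.png"%(o["time"]*100))
h=cv2.inRange(cv2.cvtColor(f["pixels"],cv2.COLOR_RGB2HSV),(15,120,60),(40,255,255))>0
with np.errstate(invalid='ignore'): m=h&(np.hypot(P[...,0]-.637,P[...,1]-.032)<.065)
print(m.sum(),np.percentile(P[m][:,2],[1,5,50,95,99]))
Q=P[m];t=np.percentile(Q[:,2],97);print(*rect(Q[Q[:,2]>t-.007]))
plan([(635.5,31.5,82,7.5)])
E
python3 m.py
```

```text
[636.34573857  28.70020558 238.57635182] 7.3660094414249455 0.057948205928165235 [-0.10971261 -0.18690378 -2.88438054]
1719 [0.03351202 0.18994938 0.2660112  0.3376027  0.3423265 ]
[643.8  20.3 111.6  43.3  42.1] [333.6 337.6 350.6]
(635.5, 31.5, 82, 7.5) dp [ 0.016 -0.003  0.522] rot [-0.001  0.001 -0.003] rows>= 3.1
```

Call:
drive_tool(dp=[[0,0,0.05],[0,0,0.15],[0,0,0.25],[0,0,0.33],[0,0,0.37]], delta_rot=[[0,0,0],[0,0,0],[0,0,0],[0,0,0],[0,0,0]])

```text
time: 21.0
tool_pos: [0.6342, 0.0318, 0.1256]
eef_rot: [-0.002, 0.66, 0.751, -0.001]
wrist_force: [-0.3, -0.4, -2.6]
finger_gap: 0.0579
finger_force: 30.0
```

Call:
drive_tool(dp=[[0,0,0],[0,0,0]], delta_rot=[[0,0,0],[0,0,0]])

```text
time: 21.2
tool_pos: [0.636, 0.0316, 0.1285]
eef_rot: [-0.0, 0.66, 0.751, 0.0]
wrist_force: [0.7, 0.1, -2.5]
finger_gap: 0.0578
finger_force: 30.0
```

```bash
python3 m.py; cp pics/m2*.png /tmp; ls pics
```

```text
[635.97720596  31.61387921 128.45142765] 7.343936821271655 0.057844666779817304 [ 0.69138198  0.13574978 -2.50570353]
1222 [0.08148486 0.09309859 0.16473663 0.22821849 0.23338899]
[638.5  29.5 103.7  48.2   7.6] [224.2 228.1 236.7]
(635.5, 31.5, 82, 7.5) dp [-0.    -0.003  0.156] rot [ 0.002 -0.001 -0.005] rows>= 0.9
m2045.png
m2120.png
s1.png
s2.png
s3.png
scene0.png
scenecrop.png
t2.png
top0.png
top0b.png
topcrop.png
```

Call:
drive_tool(dp=[[0,0,0.04],[0,0,0.08],[0,0,0.11],[0,0,0.135],[0,0,0.15]], delta_rot=[[0,0,0],[0,0,0],[0,0,0],[0,0,0],[0,0,0]])

```text
time: 21.75
tool_pos: [0.6351, 0.0316, 0.0814]
eef_rot: [-0.001, 0.66, 0.751, -0.0]
wrist_force: [0.2, -0.7, -3.1]
finger_gap: 0.058
finger_force: 30.0
```

Call:
drive_tool(dp=[[0,0,0],[0,0,0]], delta_rot=[[0,0,0],[0,0,0]])

```text
time: 21.95
tool_pos: [0.6356, 0.0316, 0.0826]
eef_rot: [-0.001, 0.66, 0.751, 0.0]
wrist_force: [-0.2, -0.5, -3.2]
finger_gap: 0.0578
finger_force: 30.0
```

```bash
cat > n.py <<'E'
from h import *
o=robot.get_obs();p=o["tool_pos"]*1000;print(p,o["wrist_force"])
f=robot.grab_frame("scene");P=cloud(f)*1000;im=f["pixels"][:,:,::-1]
cv2.imwrite("pics/n%d.png"%(o["time"]*100),cv2.resize(im[130:280,170:320],None,fx=4,fy=4,interpolation=2))
# +x faces, in plinth axes (yaw 7.5 about gap)
a=np.radians(7.5);D=P[...,:2]-[637,32];X=D@[np.cos(a),np.sin(a)];Y=D@[-np.sin(a),np.cos(a)];Z=P[...,2]
for n,lo,hi in(("L",75,150),("M",-38,38),("R",-150,-75)):
    with np.errstate(invalid='ignore'): m=(Y>lo)&(Y<hi)&(X>18)&(X<45)&(Z>40)&(Z<110)
    c=np.polyfit(Y[m],X[m],1);print(n,m.sum(),"face X",np.median(X[m]).round(1),"slope deg",np.degrees(c[0]).round(1))
    h=cv2.inRange(cv2.cvtColor(f["pixels"],cv2.COLOR_RGB2HSV),(15,120,60),(40,255,255))>0
    with np.errstate(invalid='ignore'): m=h&(Y>lo-25)&(Y<hi+25)&(abs(X)<45)&(Z>60)&(Z<125)
    print("  Y extent",np.percentile(Y[m],[1,99]).round(1))
E
python3 n.py
```

```text
[635.59962427  31.61765411  82.5880099 ] [-0.22814912 -0.47642597 -3.1840452 ]
L 19 face X 27.3 slope deg -0.6
  Y extent [ 64.  159.3]
M 165 face X 30.3 slope deg 4.7
  Y extent [-48.   29.3]
R 282 face X 34.9 slope deg 0.9
  Y extent [-161.1  -66.7]
```

Call:
drive_tool(dp=[[-0.002,0,0.003],[-0.002,0,0.005],[-0.002,0,0.007],[-0.002,0,0.007]], delta_rot=[[0,0,0],[0,0,0],[0,0,0],[0,0,0]])

```text
time: 22.4
tool_pos: [0.6356, 0.031, 0.0805]
eef_rot: [-0.001, 0.66, 0.751, 0.0]
wrist_force: [-0.8, 0.4, -0.1]
finger_gap: 0.0582
finger_force: 30.0
```

The wrist force shows the plinth is now carrying the box, so I'm releasing it.

Call:
drive_tool(dp=[[0,0,0.001],[0,0,0.001],[0,0,0.001],[0,0,0.001],[0,0,0.001]], delta_rot=[[0,0,0],[0,0,0],[0,0,0],[0,0,0],[0,0,0]], jaw=-1)

```text
time: 22.9
tool_pos: [0.6355, 0.031, 0.0801]
eef_rot: [-0.001, 0.66, 0.751, 0.0]
wrist_force: [-0.5, 0.0, 0.8]
finger_gap: 0.0909
finger_force: 0.0
```

Call:
drive_tool(dp=[[0,0,-0.04],[0,0,-0.12],[0,0,-0.24],[0,0,-0.38],[0,0,-0.5]], delta_rot=[[0,0,0],[0,0,0],[0,0,0],[0,0,0],[0,0,0]])

```text
time: 23.4
tool_pos: [0.6357, 0.0309, 0.2331]
eef_rot: [-0.0, 0.66, 0.751, 0.0]
wrist_force: [1.5, 1.0, -0.0]
finger_gap: 0.091
finger_force: 0.0
```

Call:
drive_tool(dp=[[0,-0.16,0],[0,-0.32,0],[0,-0.48,0],[0,-0.6,0],[0,-0.65,0]], delta_rot=[[0,0,0],[0,0,0],[0,0,0],[0,0,0],[0,0,0]])

```text
time: 23.9
tool_pos: [0.4389, 0.0059, 0.2311]
eef_rot: [-0.001, 0.66, 0.751, -0.0]
wrist_force: [0.3, -0.1, -0.4]
finger_gap: 0.0911
finger_force: 0.0
```

```bash
python3 n.py; python3 - <<'E'
from h import *
for n in("top","scene"):
    f=robot.grab_frame(n);P=cloud(f)
    for c in((.616,.142),(.635,.031),(.653,-.08)):
        a=np.radians(7.5);d=P[...,:2]-c;Q=P.copy()
        with np.errstate(invalid='ignore'): Q[(abs(d@[np.cos(a),np.sin(a)])>.045)|(abs(d@[-np.sin(a),np.cos(a)])>.058)]=np.nan
        print(n,*rect(seg(Q,f["pixels"],(0,0,512,384),(.112,.13),((15,120,60),(40,255,255)))))
save(f,"final.png")
E
```

```text
[438.94342335   5.89439005 231.09098196] [ 0.34681973 -0.09109607 -0.40673237]
L 173 face X 27.5 slope deg -0.0
  Y extent [ 63.6 158.7]
M 215 face X 29.9 slope deg 0.2
  Y extent [-48.1  46.2]
R 279 face X 34.9 slope deg 0.9
  Y extent [-161.1  -66.6]
top [616.5 142.5  95.4  59.7 -83. ] [115.2 119.2 122.6]
top [634.4  31.8  95.6  57.9 -83.1] [115.4 119.3 123. ]
top [653.4 -79.5  95.5  58.4 -83. ] [115.5 119.1 122.4]
scene [621.2 142.   97.9  58.1 -82.3] [115.3 118.3 120.1]
scene [637.7  32.4  97.7  58.9 -82.9] [114.9 118.1 119.9]
scene [657.5 -78.5  97.5  58.3 -83.2] [115.3 118.2 120.1]
```

View pics/final.png

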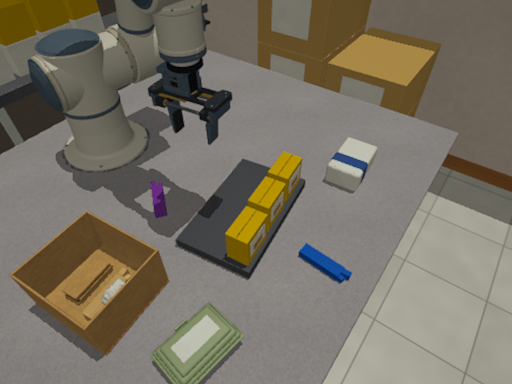

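The box stands upright in the gap at about (267,202), within about 1 mm of the line between its neighbours and square with them. All three waste pieces are in the carton, around (100,283), so I'm handing in.

```bash
python3 -c "
from bench import robot
print(robot.job_done())"
```

```text
the job is handed in; nothing more can be done
None
```

The job is handed in at about 24 s: all three waste pieces are in the carton, and the baking-mix box stands upright in the gap, square and within about 1 mm of the line of its neighbours; one finger briefly touched the carton wall at about 23 N while releasing the ball.

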